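# Light check of an amber cuvette on the makerspace filter bench

### The arm

A 7-joint arm with a two-finger parallel gripper is mounted at the origin on the work surface. World frame = base frame: x ahead of the robot, y to its left, z up, the work surface at z = 0. Lengths are in m, angles in degrees, forces in N, time in s.
With the tool pointing down it reaches from about 0.425 to 0.95 m from the base axis. Payload 4.7 kg.
Tool frame: the origin (TCP) lies at the very end of the fingers, on their centre line; the grasp point (between the pads) lies 19 mm behind it (robot.hold_point_z is the distance from the TCP to the grasp point, in m); z points along the fingers, y is the line along which they close (so a half turn about z gives the same grasp; the last joint's range is limited). The gripper opens to 85 mm and grips with 20 to 120 N. Pads are 22 mm wide; open, the fingers measure 114 mm over their backs; the gripper's body (76 mm by 85 mm) begins 54 mm behind the grasp point. The pads swing forward as they close: fully open they stand 13 mm farther back than shut.
Start: joints at [-1.656, 26.849, -2.785, 87.806, 1.381, 65.374, -4.715], TCP at [0.675, 0, 0.231] pointing down, gripper open.
Joint ranges: [-148.3, 148.3], [-19.14, 114.17], [-79.39, 73.82], [5.75, 140.21], [-59.74, 239.74], [12.07, 113.84], [-152.46, 152.46]. Speed limits (degrees/s): [147.25, 147.25, 180, 180, 180, 180, 180].

### API

Orientations are given as [roll, pitch, yaw] about the fixed x, y, z axes, in that order (R = Rz(yaw) Ry(pitch) Rx(roll)).
In Python, from plant import robot, open_jaws, close_gripper, solver, imaging gives the robot as it stands. Calls block until the motion is done:
- robot.move_to(position, orientation): joint-space move of the TCP to a pose.
- robot.movel(position, attitude=None, vel=0.15, guard=None): straight line of the TCP; attitude=None keeps the orientation; vel is the mean speed in m/s. With guard (N) it stops when the force on the tool has changed by that much, and returns True; else False.
- robot.move_j(angles): joint-space move.
- open_jaws() and close_gripper(f_grip=None): open the fingers fully, or close them until they stop; f_grip is the grip in N (None keeps the last).
- robot.hold(seconds).
- solver.solve_ik(position, orientation): joint angles nearest the present ones, or None.
- robot.read_state(): the state.
- imaging.capture(name): name is "scene" or "side" or "wrist"; returns a dict with "color" (420x560x3 uint8, red, green, blue), "depth" (420x560 float32, m along the optical axis (not along the pixel's ray), 0 where there is no reading), "mtx" (3x3 intrinsics, pixels), "view" (4x4, takes a point from world to camera coordinates). Camera axes: x right, y down, z forward; pixel columns grow to the right and rows downward; lengths in m; the calibration is good to about 2 mm. A picture is of the moment at which its call begins.
A pose or a line that the arm cannot do raises robot.PlanningError and nothing moves.
- robot.sign_off(): hands the job in; it is judged then, once.
The state is a dict: "time_s": time; "qpos": joint angles; "joint_vel": joint speeds; "joint_torque": joint torques, N m; "ee_pos": TCP position; "tcp_rot": TCP orientation; "contact_force": force on the tool from outside, world axes, zero at the start; "wrist_torque": the same for the moment, N m; "gripper_width": finger opening in m; "grasp_force": force on a finger pad.
Only numpy, scipy, OpenCV 4.12 (cv2) and the standard library are available. Lean on these libraries where they do the work, as an engineer would, in place of code of your own. Each camera call takes 0.05 s, during which the arm holds its last target. There are 200 camera calls.

### The job

Set up the little light bench: put the green filter spool on the upright spindle, fully home on its shoulder, and let go of it. Then lift the amber cuvette out of the rack, with the fingers on its two white frosted faces only and never on a clear face, and hold it upright in mid-air in the beam, half-way between the filter spool and the blue sensor box (over the yellow cross), its clear faces square to the lamp and the sensor and the beam passing through the middle of them, touching nothing else. The program finishes while the gripper is still holding the cuvette there; leave the blue cuvette and everything else on the table where it is.

Things in the scene. Friction and masses are not known exactly. Their poses are not given: they have to be found in the camera images.
- bench: Fixed light bench: black plate 100 x 290 x 8 mm (y -155 to 135), origin under it at table level, z up; place and yaw vary. Yellow beam along its y at x = 0, 52 mm above the table, from the aluminium lamp box (y -150 to -105) to the blue sensor box (y 85 to 130), both 60 mm wide in x, up to 89 mm above the table.
- spindle_seat (a point): On the bench: centre of the top of the steel shoulder (38 mm across, 30 mm above the table) on which the spool sits. From it the spindle, 10 mm in diameter, rises 40 mm more, tapered over the last 4 mm. At x = 14, y = -40 mm in the bench's frame; axes as the bench's.
- beam_mid (a point): On the bench: the point of the beam where the middle of the cuvette is to be held, at x = 0, y = 30, z = 52 mm in the bench's frame, above the yellow cross on the base plate. Axes as the bench's: its y is along the beam, its x level and across it.
- spool_center (a point): Green filter spool, loose, upright on the table, 64 mm tall; point on its axis half-way up (32 mm above its underside), z up. From the underside: black flange 52 mm across, 5 mm thick; green core 40 mm across up to 35 mm; green flange 52 mm across up to 40 mm; green grip collar 28 mm across from 40 to 64 mm. Bore 14 mm in diameter right through. 56 to 104 g.
- amber_cell_center (a point): Amber cuvette, loose, upright in either rack hole, 55 mm tall; point on its axis half-way up, z up. White frosted faces look along its own +y and -y, 20 mm apart, 13 mm wide, 51 tall. Clear faces look along its +x and -x, 22 mm apart, 13 mm wide, 46 tall. Corners between are set back. 36 g, yaw varies. Underside 10 mm above the table; 40 mm of it stands out of the rack.
- amber_cell_clear_a: The amber cuvette's clear face on its -x side: a plate 3 x 13 x 46 mm, origin at the middle of its lower edge. The fingers must not touch it.
- amber_cell_clear_b: The amber cuvette's clear face on its +x side, same plate. The fingers must not touch it.
- rack: Fixed white rack block 56 x 160 x 25 mm on the table, origin under its centre, z up, with two round holes (29 mm across, 15 mm deep) at y = -45 and y = +45 mm. Its place and yaw vary.
- blue_cell_center (a point): Blue cuvette, same shape as the amber one, in the other hole of the rack; this point half-way up its axis. To be left alone.
- red_reel: Bystander: white reel of red wire, 60 mm across, 32 mm tall, standing on the table; origin under its centre.
- black_reel: Bystander: white reel of black wire, same size; origin under its centre.
- project_box: Bystander: open beige plastic box 70 x 100 x 35 mm; origin under its centre.
- breadboard: Bystander: white breadboard 55 x 165 x 9 mm; origin under its centre.
- screwdriver: Bystander: screwdriver with blue handle lying on the table; origin under it.
Mind the look-alikes: they are no part of the job. Of the things that look like the part that bears spool_center, the middle-sized one is meant.

How it is judged:
By the outcome, as a careful person would: the job done as asked, in the order asked, and still so for the second after the job is handed in, while the arm keeps its last pose, push and grip.
It also fails if it takes over 59 s, if anything falls off the work surface, if the arm or the gripper's body presses on something with over 40 N, if the wrist force passes 120 N, or if a joint passes its speed limit or range.

## Working session

There is one attempt and no reset: what is moved stays moved. The work goes in short steps, each a Python script; the robot and the scene stay as the last script left them, time stands still between calls to the robot, and variables do not carry over. Pictures are saved under pics/ and viewed, at most 10 in all, crops included, and the job is handed in when it is done.

```bash
ls; mkdir -p pics
cat > h.py <<'E'
import numpy as np, cv2
from plant import robot, open_jaws, close_gripper, solver, imaging
def cap(n,save=None):
    c=imaging.capture(n)
    if save: cv2.imwrite('pics/'+save,c['color'][:,:,::-1])
    return c
def cloud(c):
    d=c['depth'];v,u=np.indices(d.shape);K=c['mtx']
    p=np.stack([(u-K[0,2])/K[0,0]*d,(v-K[1,2])/K[1,1]*d,d],-1)
    T=np.linalg.inv(c['view']);w=p@T[:3,:3].T+T[:3,3];w[d==0]=np.nan
    return w
def ray(c,u,v,z):
    T=np.linalg.inv(c['view']);r=T[:3,:3]@np.linalg.inv(c['mtx'])@np.array([u,v,1.]);o=T[:3,3]
    return o+r*(z-o[2])/r[2]
def proj(c,p):
    q=c['mtx']@(c['view'][:3,:3]@np.asarray(p)+c['view'][:3,3]);return q[:2]/q[2]
E
python3 - <<'E'
from h import *
for n in('scene','side'):
    c=cap(n,n+'0.png');np.savez(n+'0.npz',**c);print(np.linalg.inv(c['view']).round(3))
print(robot.read_state())
E
```

```text
pics
[[ 0.169  0.666 -0.726  1.235]
 [ 0.985 -0.105  0.133 -0.086]
 [ 0.013 -0.738 -0.675  0.671]
 [ 0.     0.     0.     1.   ]]
[[ 0.91  -0.319  0.265  0.257]
 [-0.414 -0.691  0.592 -0.687]
 [-0.006 -0.649 -0.761  1.021]
 [ 0.     0.     0.     1.   ]]
{'time_s': 0.1, 'qpos': array([-1.65467974, 26.89442535, -2.78310565, 87.86628316,  1.37819651,
       65.37333454, -4.71556604]), 'joint_vel': array([ 0.02663255, -0.11971978,  0.03466956, -0.18533902, -0.06871281,
       -0.01636364,  0.00092374]), 'joint_torque': array([ 5.33060393e-04, -5.11518788e+01, -4.69155551e-02, -2.38390929e+01,
        1.07741368e-02,  4.46335340e-03,  2.13932526e-05]), 'ee_pos': array([6.74489367e-01, 1.32901577e-06, 2.30350189e-01]), 'tcp_rot': array([-1.79899380e+02,  1.54788390e-03,  8.99981973e+01]), 'contact_force': array([ 0.44591472,  0.17072553, -0.101773  ]), 'wrist_torque': array([ 0.0067686 ,  0.00660685, -0.05232351]), 'grasp_force': 0.0, 'gripper_width': 0.08555671643307991}
```

View pics/scene0.png

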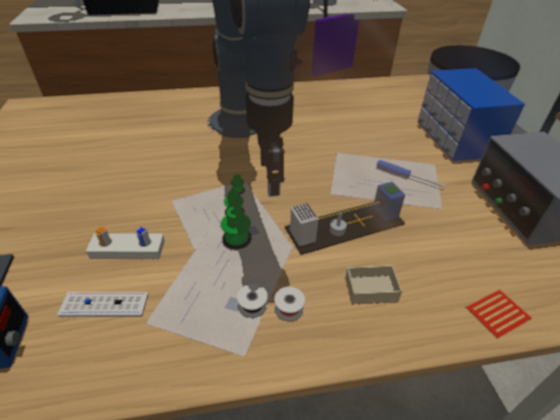

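View pics/side0.png

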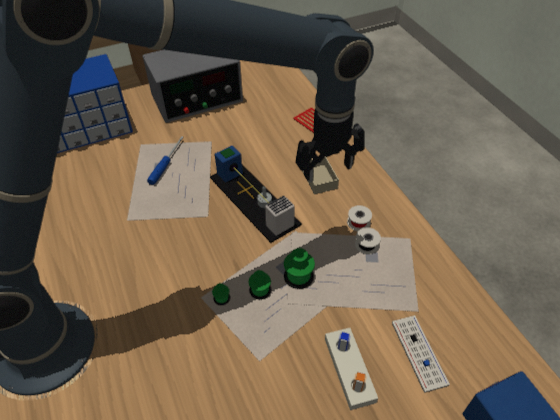

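The scene view shows three green spools in a row. In the side view they are at (221,293) small, (260,283) middle and (299,267) large. The middle-sized one at (260,283) is meant; I'll check its size against the 64 mm height and 52 mm flange. The rack is at (350,365) in the side view, with the amber cuvette at (358,380) and the blue one at (344,341). The bench runs from the lamp at (280,215) to the sensor at (229,160).

Run:
```python
from h import *
for n in('side','scene'):
    c=dict(np.load(n+'0.npz'));w=cloud(c);hsv=cv2.cvtColor(c['color'],cv2.COLOR_RGB2HSV)
    m=cv2.inRange(hsv,(45,80,25),(80,255,255))
    k,l,s,ce=cv2.connectedComponentsWithStats(m)
    print(n)
    for i in range(1,k):
        if s[i,4]<60: continue
        p=w[l==i];p=p[np.isfinite(p[:,0])]
        if len(p)==0: continue
        t=p[p[:,2]>p[:,2].max()-.006]
        print(ce[i].round(),s[i],'zmax',p[:,2].max().round(4),'range',(p.max(0)-p.min(0)).round(3),'mid top',((t.max(0)+t.min(0))/2).round(4))
    # rough others by colour
    for nm,lo,hi in(('blue',(105,100,40),(130,255,255)),('orange',(8,150,60),(16,255,255)),('yellow',(22,150,80),(33,255,255))):
        m=cv2.inRange(hsv,lo,hi)&np.where((w[...,2]>.004)&(w[...,2]<.1)&(abs(w[...,1])<.5)&(w[...,0]>.3),255,0).astype('u1')
        k,l,s,ce=cv2.connectedComponentsWithStats(m)
        for i in range(1,k):
            if s[i,4]>12: print(nm,ce[i].round(),s[i,4],np.nanmedian(w[l==i],0).round(3),np.nanmax(w[l==i],0).round(3))
c=dict(np.load('side0.npz'))
cv2.imwrite('pics/crop1.png',cv2.resize(c['color'][120:400,190:450,::-1],None,fx=2.1,fy=2.1,interpolation=cv2.INTER_CUBIC))
```

```text
side
[227. 153.] [221 148  13  10  79] zmax 0.0911 range [0.03  0.034 0.01 ] mid top [0.5506 0.3209 0.0881]
[299. 266.] [284 248  31  37 847] zmax 0.0916 range [0.091 0.113 0.095] mid top [ 0.5772 -0.0679  0.0886]
[259. 283.] [248 270  23  27 447] zmax 0.0675 range [0.061 0.084 0.073] mid top [ 0.4789 -0.0638  0.0646]
[220. 293.] [212 284  17  19 256] zmax 0.0531 range [0.037 0.06  0.055] mid top [ 0.3919 -0.0487  0.0501]
blue [227. 164.] 447 [0.535 0.301 0.066] [0.581 0.344 0.089]
blue [158. 170.] 258 [0.373 0.402 0.021] [0.414 0.454 0.028]
blue [345. 336.] 57 [ 0.58  -0.276  0.064] [ 0.588 -0.266  0.07 ]
blue [426. 362.] 27 [ 0.718 -0.379  0.017] [ 0.725 -0.373  0.02 ]
blue [520. 375.] 24 [ 0.826 -0.497  0.099] [ 0.834 -0.492  0.1  ]
blue [486. 394.] 242 [ 0.742 -0.496  0.097] [ 0.813 -0.479  0.1  ]
orange [360. 377.] 59 [ 0.565 -0.364  0.064] [ 0.574 -0.355  0.068]
scene
[235. 215.] [ 221  175   30   71 1281] zmax 0.0917 range [0.233 0.069 0.09 ] mid top [ 0.5757 -0.0657  0.0887]
blue [394. 195.] 23 [0.573 0.317 0.086] [0.58  0.331 0.088]
blue [141. 235.] 75 [ 0.586 -0.276  0.061] [ 0.591 -0.267  0.068]
blue [  3. 297.] 83 [ 0.746 -0.49   0.095] [ 0.77  -0.489  0.1  ]
blue [ 87. 301.] 24 [ 0.72  -0.376  0.018] [ 0.724 -0.373  0.02 ]
blue [ 22. 326.] 70 [ 0.756 -0.49   0.011] [ 0.78  -0.489  0.018]
blue [  7. 357.] 191 [ 0.828 -0.491  0.017] [ 0.835 -0.489  0.051]
orange [100. 234.] 43 [ 0.572 -0.366  0.063] [ 0.576 -0.355  0.067]
```

View pics/crop1.png

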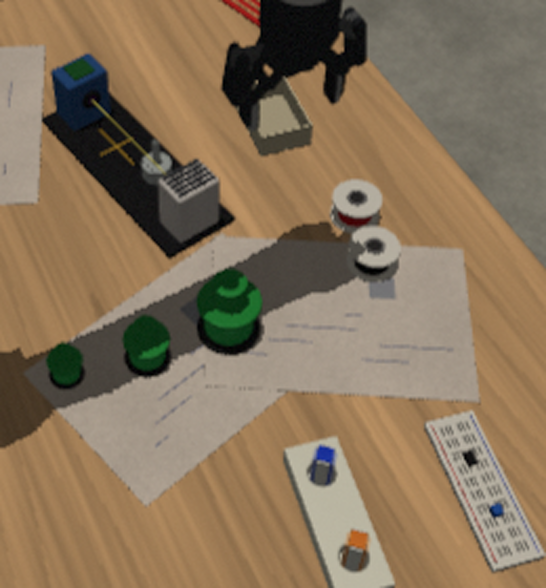

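The crop confirms it: the three spools are 88, 65 and 50 mm tall, so the 64 mm one is the middle one at about (0.479,-0.064), crop (147,345). Next I'll take close wrist views.

Run:
```python
from h import *
for n,p in(('wb',(.58,.2,.36)),('wr',(.53,-.32,.30)),('ws',(.48,-.064,.28))):
    try: robot.move_to(p,[180,0,90] if n!='ws' else [180,0,0])
    except robot.PlanningError as e: print(n,e);continue
    robot.hold(.3)
    c=cap('wrist',n+'.png');np.savez(n+'.npz',**c)
    print(n,np.linalg.inv(c['view']).round(3)[:3],robot.read_state()['time_s'],robot.read_state()['qpos'].round())
ims=[cv2.imread(f'pics/{n}.png') for n in('wb','wr','ws')]
cv2.imwrite('pics/m.png',cv2.resize(np.vstack([np.hstack(ims[:2]),np.hstack([ims[2],ims[2]*0])]),(800,600)))
```

```text
wb [[ 1.    -0.003 -0.001  0.581]
 [-0.003 -0.959 -0.284  0.27 ]
 [-0.     0.284 -0.959  0.503]] 1.45 [-18.  17.  -6.  86.   2.  77. -25.]
wr [[ 1.    -0.     0.001  0.53 ]
 [-0.    -0.959 -0.284 -0.248]
 [ 0.001  0.284 -0.959  0.443]] 3.7 [20. 19. 10. 91. -3. 70. 30.]
ws [[-0.002 -0.959 -0.284  0.553]
 [-1.     0.001  0.001 -0.065]
 [-0.001  0.284 -0.959  0.423]] 5.8083 [-10.   6.  14. 110.  -2.  64. -86.]
```

View pics/m.png

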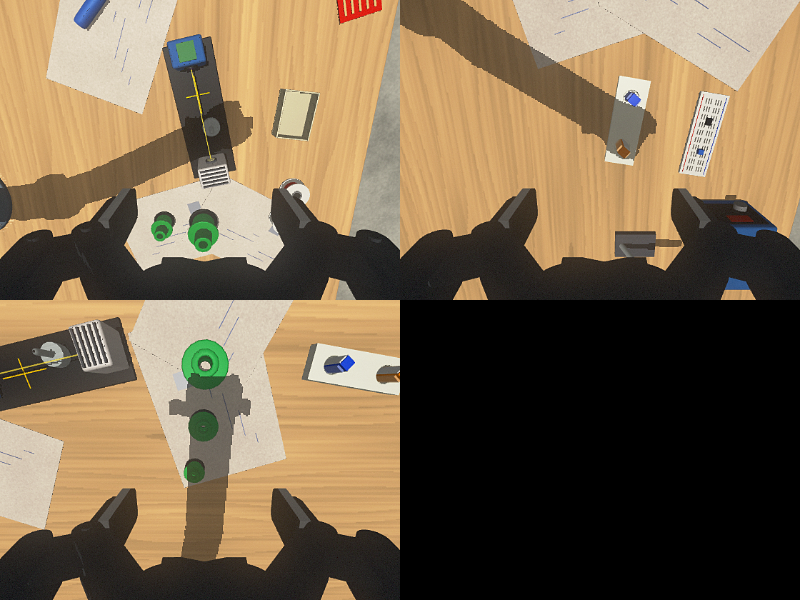

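The wrist views (mosaic pixels) show the whole bench at top left with its spindle at (211,126), the rack at top right with amber at (622,150) and blue at (633,98), and the middle spool at bottom left at (203,425).

Run:
```python
from h import *
# spool
for n in('ws','wb'):
    c=dict(np.load(n+'.npz'));w=cloud(c);P=w.reshape(-1,3)
    for z0,z1 in((.058,.07),(.036,.046),(.001,.07)):
        q=P[(P[:,2]>z0)&(P[:,2]<z1)&(np.hypot(P[:,0]-.479,P[:,1]+.064)<.035)]
        if len(q): ce,r=cv2.minEnclosingCircle(q[:,:2].astype('f4'));print(n,z0,len(q),np.array(ce).round(4),round(r,4),q.mean(0).round(4))
# bench
c=dict(np.load('wb.npz'));w=cloud(c);z=w[...,2]
k,l,s,ce=cv2.connectedComponentsWithStats(((z>.005)&(z<.1)).astype('u1'))
for i in range(1,k):
    if s[i,4]<600: continue
    p=w[l==i];r=cv2.minAreaRect(p[:,:2].astype('f4'));print(s[i],np.round(r[0],4),np.round(r[1],4),round(r[2],2),p[:,2].max().round(3))
i=l[int(126*1.4),int(205*1.4)];p=w[l==i]
def rect(q,nm):
    r=cv2.minAreaRect(q[:,:2].astype('f4'));print(nm,len(q),np.round(r[0],4),np.round(r[1],4),round(r[2],2),np.median(q[:,2]).round(4))
P=w.reshape(-1,3)
rect(p[(p[:,2]<.014)],'plate')
t=p[p[:,2]>.084];d=t[:,1]>.2;rect(t[d],'sens top');rect(t[~d],'lamp top')
hsv=cv2.cvtColor(c['color'],cv2.COLOR_RGB2HSV);m=cv2.inRange(hsv,(22,150,60),(33,255,255))
b=w[(m>0)&(z>.045)&(z<.06)&(l==i)];x=w[(m>0)&(z<.02)&(l==i)]
print('beam',len(b),cv2.fitLine(b[:,:2].astype('f4'),2,0,.01,.01).ravel().round(4),b.mean(0).round(4));print('cross',len(x),x.mean(0).round(4) if len(x) else 0)
sp=p[(p[:,2]>.022)&(p[:,2]<.034)];print('shoulder',len(sp),cv2.minEnclosingCircle(sp[:,:2].astype('f4')))
# rack
for n in('wr','ws'):
    c=dict(np.load(n+'.npz'));w=cloud(c);P=w.reshape(-1,3)
    t=P[(P[:,2]>.02)&(P[:,2]<.03)&(np.hypot(P[:,0]-.577,P[:,1]+.32)<.12)];rect(t,n+'rack')
    for nm,q in(('amb',(.568,-.365)),('blu',(.585,-.275))):
        t=P[(P[:,2]>.0615)&(P[:,2]<.07)&(np.hypot(P[:,0]-q[0],P[:,1]-q[1])<.03)]
        if len(t)>5: rect(t,n+nm)
c=dict(np.load('wr.npz'));cv2.imwrite('pics/cr.png',cv2.resize(c['color'][95:245,270:420,::-1],None,fx=4,fy=4,interpolation=cv2.INTER_CUBIC))
```

```text
ws 0.058 354 [ 0.4799 -0.0633] 0.014 [ 0.4804 -0.0631  0.0642]
ws 0.036 905 [ 0.4797 -0.0632] 0.0258 [ 0.4822 -0.0633  0.0407]
ws 0.001 1943 [ 0.479 -0.064] 0.035 [ 0.4845 -0.0642  0.0336]
wb 0.058 199 [ 0.4797 -0.0623] 0.0142 [ 0.4798 -0.061   0.0633]
wb 0.036 393 [ 0.4797 -0.0622] 0.026 [ 0.4814 -0.055   0.0405]
wb 0.001 1195 [ 0.4791 -0.0637] 0.0349 [ 0.4819 -0.0542  0.0315]
[ 103    0   46   41 1018] [0.3646 0.401 ] [0.0688 0.026 ] 46.75 0.03
[  227    48   103   217 13341] [0.575  0.2053] [0.1001 0.2897] 12.01 0.092
[ 381  124   67   74 1651] [0.7706 0.2033] [0.1002 0.0707] 84.02 0.038
[  0 253  16  69 706] [ 0.0929 -0.0219] [0.1363 0.0253] 76.24 0.015
[397 255  37  30 619] [0.797  0.0313] [0.0353 0.0593] 59.0 0.036
[ 263  293   43   60 1983] [ 0.5776 -0.0611] [0.0629 0.0702] 89.28 0.092
[211 297  33  41 943] [ 0.4801 -0.0598] [0.045  0.0505] 70.17 0.066
plate 8698 [0.575  0.2053] [0.1001 0.2897] 12.01 0.0087
sens top 1806 [0.5507 0.3198] [0.0589 0.0439] 11.33 0.0863
lamp top 1122 [0.5995 0.0909] [0.0584 0.0441] 12.08 0.0865
beam 153 [ 0.2068 -0.9784  0.5753  0.205 ] [0.5753 0.205  0.0537]
cross 113 [0.5675 0.2439 0.0096]
shoulder 503 ((0.575432538986206, 0.20346519351005554), 0.10165774077177048)
wrrack 4316 [ 0.5719 -0.3205] [0.1603 0.0563] 80.61 0.0258
wramb 199 [ 0.5642 -0.3646] [0.0202 0.0158] 49.86 0.0654
wrblu 240 [ 0.5792 -0.276 ] [0.0199 0.017 ] 53.8 0.0655
wsrack 5208 [ 0.5717 -0.32  ] [0.1614 0.0565] 80.65 0.0256
wsamb 41 [ 0.5637 -0.3552] [0.0105 0.0043] 12.5 0.0638
wsblu 331 [ 0.5789 -0.2753] [0.0206 0.0166] 49.98 0.0654
```

View pics/cr.png

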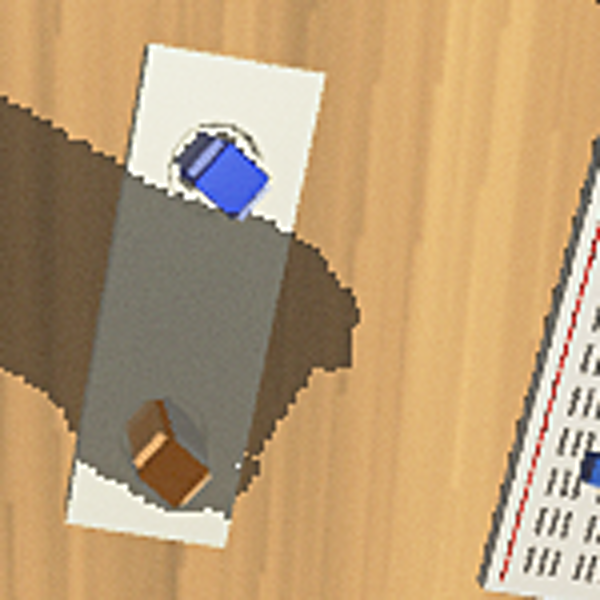

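```bash
cat >> h.py <<'E'
B0=np.array([.5729,.2151]);BY=12.0
def bench(x,y):
    a=np.radians(BY);return B0+np.array([[np.cos(a),-np.sin(a)],[np.sin(a),np.cos(a)]])@[x/1e3,y/1e3]
def st():
    s=robot.read_state();print('t',s['time_s'],'tcp',np.round(s['ee_pos'],4),np.round(s['tcp_rot'],2),'F',np.round(s['contact_force'],1),'w',round(s['gripper_width'],4),'g',round(s['grasp_force'],1))
E
python3 - <<'E'
from h import *
c=dict(np.load('wb.npz'));w=cloud(c);P=w.reshape(-1,3)
s=bench(14,-40);print(s,bench(0,30))
for a,b in((.022,.034),(.034,.066),(.066,.075)):
    q=P[(P[:,2]>a)&(P[:,2]<b)&(np.hypot(*(P[:,:2]-s).T)<.022)]
    if len(q): print(a,len(q),np.round(cv2.minEnclosingCircle(q[:,:2].astype('f4'))[0],4),cv2.minEnclosingCircle(q[:,:2].astype('f4'))[1],q.mean(0).round(4))
robot.move_to((.4798,-.063,.13),[180,0,0]);st()
print(robot.movel((.4798,-.063,.0435),vel=.08,guard=8));st()
close_gripper(50);st()
robot.movel((.4798,-.063,.25),vel=.2);st()
p=bench(14,-40);robot.move_to((*p,.20),[180,0,102]);robot.hold(.3);st()
c=cap('wrist','w2.png');np.savez('w2.npz',**c)
c2=cap('side','s2.png');c3=cap('scene')
cv2.imwrite('pics/m2.png',np.hstack([cv2.resize(c['color'],(400,300)),cv2.resize(c2['color'][90:240,180:380],(400,300))])[:,:,::-1])
E
```

```text
[0.59491053 0.17888486] [0.56666265 0.24444443]
0.022 409 [0.5952 0.1789] 0.018847914412617683 [0.5957 0.1804 0.0306]
0.034 68 [0.5834 0.1767] 0.0167098231613636 [0.5871 0.1788 0.052 ]
0.066 31 [0.5955 0.1767] 0.0038770234677940607 [0.5948 0.1795 0.0681]
t 6.4583 tcp [ 0.4809 -0.0632  0.1308] [ 1.7999e+02 -9.0000e-02 -1.0000e-02] F [0.4 0.5 0.3] w 0.0853 g 0.0
False
t 7.6917 tcp [ 0.4802 -0.0631  0.0439] [ 1.8e+02 -6.0e-02 -0.0e+00] F [ 0.3  0.5 -0.2] w 0.0852 g 0.0
t 8.2667 tcp [ 0.48   -0.063   0.0439] [-1.7999e+02 -2.0000e-02 -0.0000e+00] F [-0.9  0.5  5.1] w 0.0266 g 49.0
t 9.45 tcp [ 0.4789 -0.0629  0.2488] [1.8e+02 1.4e-01 0.0e+00] F [-0.1  0.8 -1.6] w 0.0264 g 49.2
t 10.9333 tcp [0.595  0.1782 0.2004] [1.7997e+02 1.0000e-02 1.0193e+02] F [-0.1 -0.  -0.2] w 0.0264 g 49.2
```

View pics/m2.png

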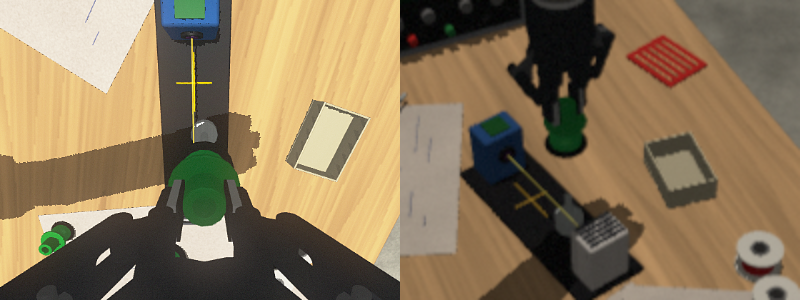

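The spool is held: at (205,180) in the wrist half and (566,130) in the side half. I'll measure its offset in the hand, then lower it.

Run:
```python
from h import *
c=dict(np.load('w2.npz'));w=cloud(c);hsv=cv2.cvtColor(c['color'],cv2.COLOR_RGB2HSV)
m=cv2.inRange(hsv,(45,80,25),(80,255,255))>0
p=w[m];p=p[np.isfinite(p[:,0])&(np.hypot(*(p[:,:2]-bench(14,-40)).T)<.04)&(p[:,2]>.1)]
print(len(p),np.histogram(p[:,2],np.arange(.15,.24,.005)))
q=p[(p[:,2]>.188)&(p[:,2]<.2)]
print(np.round(cv2.minEnclosingCircle(q[:,:2].astype('f4'))[0],4),cv2.minEnclosingCircle(q[:,:2].astype('f4'))[1],np.median(q[:,2]))
A=np.c_[q[:,:2]-q[:,:2].mean(0),np.ones(len(q))];print('slope',np.linalg.lstsq(A,q[:,2],rcond=None)[0].round(3))
t=robot.read_state()['ee_pos'];print(t)
```

```text
6427 (array([   0,    0,   30,  115,   83,    5,    0,    0,   61, 2527,  325,
        378,  437,  583, 1881,    0,    0]), array([0.15 , 0.155, 0.16 , 0.165, 0.17 , 0.175, 0.18 , 0.185, 0.19 ,
       0.195, 0.2  , 0.205, 0.21 , 0.215, 0.22 , 0.225, 0.23 , 0.235]))
[0.5945 0.1789] 0.025455068796873093 0.19711765151638538
slope [ 0.002 -0.022  0.197]
[0.59490899 0.17870404 0.2001902 ]
```

Run:
```python
from h import *
p=bench(14,-40)+[.0003,0]
robot.movel((*p,.125),vel=.15);st()
print(robot.movel((*p,.071),vel=.04,guard=6));st()
```

```text
t 11.7333 tcp [0.5958 0.1791 0.1256] [ 1.7994e+02 -1.0000e-02  1.0200e+02] F [ 0.8  0.5 -0.2] w 0.0261 g 49.2
True
t 12.9 tcp [0.5949 0.1788 0.0739] [-1.7993e+02  1.0000e-02  1.0200e+02] F [-0.4  0.3  4.5] w 0.0263 g 49.6
```

Run:
```python
from h import *
p=bench(14,-40)
open_jaws();st()
robot.movel((*p,.25),vel=.2)
c=cap('wrist');w=cloud(c);P=w.reshape(-1,3)
for a,b,nm in((.09,.1,'collar'),(.066,.074,'flange'),(.096,.12,'above')):
    q=P[(P[:,2]>a)&(P[:,2]<b)&(np.hypot(*(P[:,:2]-p).T)<.035)]
    if len(q): print(nm,len(q),np.round(cv2.minEnclosingCircle(q[:,:2].astype('f4'))[0],4),cv2.minEnclosingCircle(q[:,:2].astype('f4'))[1],np.median(q[:,2]),q[:,2].max())
robot.move_to((.564,-.43,.19),[180,0,90]);robot.hold(.3);st()
d=cap('wrist');np.savez('w3.npz',**d)
cv2.imwrite('pics/m3.png',cv2.resize(np.hstack([c['color'],d['color']])[:,:,::-1],(800,300)))
```

```text
t 13.5083 tcp [0.5939 0.1784 0.0726] [-1.7978e+02  3.0000e-02  1.0200e+02] F [-0.   0.3  0.7] w 0.0853 g 0.0
collar 494 [0.5947 0.1774] 0.013960075564682484 0.09453807528640215 0.09653943218298372
flange 1223 [0.5948 0.1775] 0.025972547009587288 0.07063831517947389 0.07374486517150664
above 14 [0.5946 0.1786] 0.01187268365174532 0.09622924541385688 0.09653943218298372
t 17.0833 tcp [ 0.5644 -0.4295  0.1901] [179.99  -0.    90.04] F [ 0.3 -1.3 -0.5] w 0.085 g 0.0
```

View pics/m3.png

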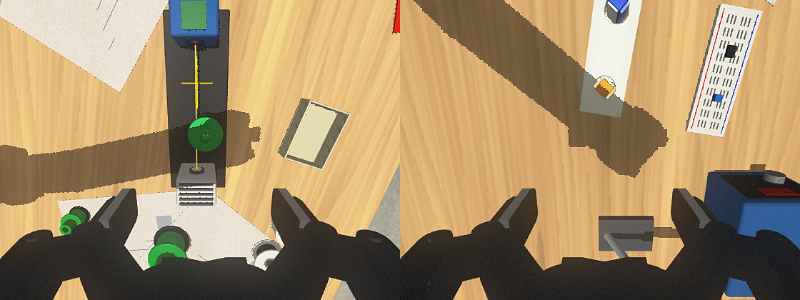

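The spool is home, with its collar top at 94.5 mm and flange at 70.6 mm (nominal 94 and 70). The amber cuvette is now in sun at (604,88), so I'll enlarge it.

Run:
```python
from h import *
c=dict(np.load('w3.npz'));w=cloud(c);P=w.reshape(-1,3);z=w[...,2]
near=np.hypot(w[...,0]-.564,w[...,1]+.3646)<.02
for lo in(.061,.063,.064):
    q=w[near&(z>lo)&(z<.072)];r=cv2.minAreaRect(q[:,:2].astype('f4'));print(lo,len(q),np.round(r[0],4),np.round(r[1],4),r[2],np.median(q[:,2]))
t=P[(P[:,2]>.02)&(P[:,2]<.03)&(np.hypot(P[:,0]-.572,P[:,1]+.32)<.12)];print(cv2.minAreaRect(t[:,:2].astype('f4')))
v,u=np.where(near&(z>.06));print(u.min(),u.max(),v.min(),v.max())
im=c['color'][95:150,258:313];cv2.imwrite('pics/cr2.png',cv2.resize(im[:,:,::-1],None,fx=10,fy=10,interpolation=cv2.INTER_NEAREST))
```

```text
0.061 486 [ 0.5645 -0.3647] [0.0199 0.0206] 46.66326141357422 0.06565267162549787
0.063 464 [ 0.5645 -0.3648] [0.0199 0.0159] 48.61034393310547 0.06570233691862298
0.064 423 [ 0.5646 -0.3647] [0.0197 0.0159] 48.71842575073242 0.06580514459491865
((0.5702513456344604, -0.3303879499435425), (0.13994552195072174, 0.056133680045604706), 80.66301727294922)
271 300 109 137
```

View pics/cr2.png

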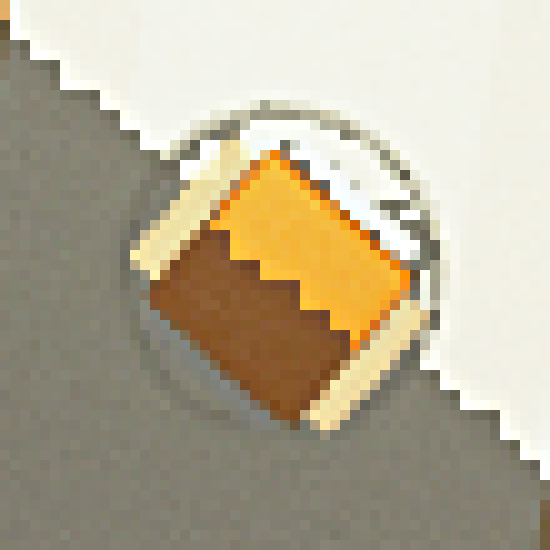

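Run:
```python
from h import *
c=dict(np.load('w3.npz'));w=cloud(c)
o=np.array([.5645,-.3648]);a=np.radians(48.65);e=np.array([np.cos(a),np.sin(a)]);f=np.array([e[1],-e[0]])
q=w[(np.hypot(w[...,0]-o[0],w[...,1]-o[1])<.02)];C=c['color'][(np.hypot(w[...,0]-o[0],w[...,1]-o[1])<.02)]
d=(q[:,:2]-o)*1e3
for nm,x,y in(('e',e,f),('f',f,e)):
    s=d@x;t=d@y
    for b in range(-14,14):
        k=(s>=b)&(s<b+1)&(abs(t)<5)
        if k.any(): h=k&(q[:,2]>np.percentile(q[k,2],60)-.0005);print(nm,b,k.sum(),(np.percentile(q[k,2],[10,50,95])*1e3).round(1),np.median(C[h],0))
```

```text
e -14 16 [ 9.7 11.2 25.1] [121. 119. 105.]
e -10 15 [62.7 63.6 64.6] [128. 129. 119.]
e -9 14 [63.2 63.8 64.4] [128.5 131.5 126.5]
e -8 14 [64.8 65.4 66.6] [128.   81.   39.5]
e -7 16 [64.6 65.4 67. ] [135.   84.5  38.5]
e -6 15 [65.4 66.1 67. ] [134.   87.5  44.5]
e -5 17 [64.9 65.8 67.2] [137.5  89.   47.5]
e -4 15 [65.2 66.1 66.7] [135.  88.  45.]
e -3 16 [65.  66.  66.8] [135.5  87.5  45. ]
e -2 16 [65.3 65.9 66.5] [133.  88.  46.]
e -1 15 [64.8 66.1 66.7] [132.  84.  46.]
e 0 16 [65.3 66.  66.5] [255. 194.  58.]
e 1 15 [65.1 65.7 66.5] [250. 188.  58.]
e 2 18 [65.  65.8 66.7] [244.  183.   56.5]
e 3 17 [65.3 66.5 66.8] [243.  181.   58.5]
e 4 15 [65.  65.8 66.2] [243. 183.  59.]
e 5 15 [65.3 65.8 66.9] [244.  183.   61.5]
e 6 16 [65. 66. 67.] [246. 187.  63.]
e 7 18 [64.7 65.7 67.1] [248. 156.  31.]
e 8 16 [62.8 63.6 64.6] [246.  254.5 255. ]
e 9 16 [62.9 64.  65.6] [246.5 249.  245.5]
e 11 12 [ 9.8 10.6 11.7] [245. 245. 234.]
e 12 10 [10.5 10.8 12.4] [246. 246. 236.]
e 13 13 [ 9.4 10.8 17.1] [251. 252. 244.]
f -14 13 [ 9.5 11.  24.8] [123.5 122.  108.5]
f -13 11 [10.  10.9 11.6
[... 311 characters left out ...]
192.  139.   57.5]
f -4 16 [65.2 65.8 66.8] [142.  96.  54.]
f -3 15 [64.8 65.9 66.9] [243.  181.5  54. ]
f -2 16 [65.2 66.  66.6] [243.  182.5  59. ]
f -1 15 [65.1 65.9 66.9] [191.5 137.5  53. ]
f 0 17 [65.1 65.8 66.8] [138.  89.  49.]
f 1 14 [65.6 66.  66.8] [135.  89.  48.]
f 2 17 [65.  65.9 66.7] [137.  90.  55.]
f 3 16 [65.  65.8 66.6] [134.5  89.   46.5]
f 4 17 [65.1 65.7 66.6] [188.5 131.5  50.5]
f 5 15 [65.4 66.  66.7] [138.  86.  47.]
f 6 15 [65.  65.8 66.4] [134.  88.  46.]
f 7 16 [65.1 65.5 66.6] [206. 106.  38.]
f 8 10 [58.9 59.8 60.8] [228.  207.  155.5]
f 9 15 [59.1 60.  60.7] [239. 226. 167.]
f 10 16 [58.8 59.9 60.7] [244.5 225.5 164. ]
f 13 2 [11.9 17.  22.6] [113. 109. 101.]
```

The depth profile settles it. The faces along 48.65° are the white frosted ones (±10 mm, top at 63 mm). The ones at right angles are clear (±11 mm, top at 60 mm). I'll grip along 48.65°.

Run:
```python
from h import *
o=(.5645,-.3648)
best=None
for y in(138.65,-41.35):
    q=solver.solve_ik((*o,.034),[180,0,y]);r=solver.solve_ik((*bench(0,30),.0485),[180,0,y-36.65]);print(y,None if q is None else q.round(),None if r is None else r.round())
    if q is not None and r is not None and (best is None or abs(q[6])<best[1]): best=(y,abs(q[6]))
y=best[0];print(y)
robot.move_to((*o,.19),[180,0,y])
robot.movel((*o,.11),vel=.15);robot.hold(.3);st()
print(robot.movel((*o,.034),vel=.06,guard=6));robot.hold(.4);st()
close_gripper(40);robot.hold(.2);st()
print(robot.movel((*o,.12),vel=.08));st()
robot.movel((*o,.26),vel=.25)
robot.move_to((*bench(0,30),.24),[180,0,y-36.65]);robot.hold(.4);st()
c=cap('wrist');np.savez('w4.npz',**c);s=cap('side')
cv2.imwrite('pics/m4.png',np.hstack([cv2.resize(c['color'],(400,300)),cv2.resize(s['color'][60:210,160:360],(400,300))])[:,:,::-1])
```

```text
138.65 [31. 38. -2. 97.  2. 45. 77.] [-24.  33.  -5. 105.   4.  42. -19.]
-41.35 [  5.  43.  36.  99. -33.  49. -75.] [ 16.  54. -68. 102.  56.  65. 121.]
-41.35
t 19.9417 tcp [ 0.5649 -0.3651  0.1109] [-1.7998e+02 -8.0000e-02 -4.1350e+01] F [-0.1  0.6  0.5] w 0.0853 g 0.0
False
t 21.7583 tcp [ 0.5645 -0.3648  0.0341] [-1.800e+02 -1.000e-02 -4.135e+01] F [-0.3  0.1  0.4] w 0.0853 g 0.0
t 22.5667 tcp [ 0.5646 -0.3648  0.0341] [ 1.800e+02 -1.000e-02 -4.135e+01] F [-0.2  1.1  0.4] w 0.0195 g 40.7
False
t 23.7917 tcp [ 0.5642 -0.3645  0.1193] [ 1.7999e+02  7.0000e-02 -4.1350e+01] F [ 0.5 -0.3 -1.3] w 0.0194 g 40.6
t 28.1 tcp [0.5667 0.2444 0.24  ] [180.    -0.   -78.01] F [-0.8 -0.8 -0.7] w 0.0195 g 40.6
```

View pics/m4.png

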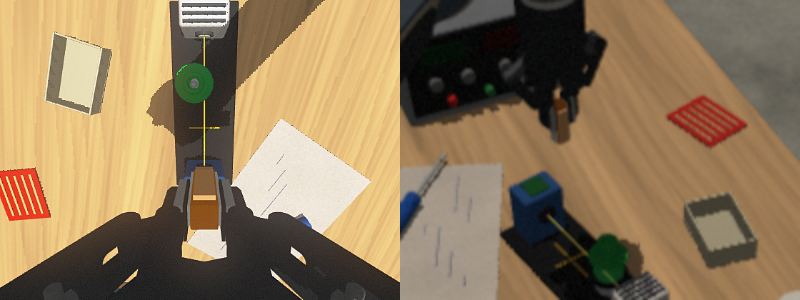

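The cuvette hangs upright in the fingers at (204,200) in the wrist half and (560,118) in the side half. I'll check its height and centring, and the beam line, in this view.

Run:
```python
from h import *
c=dict(np.load('w4.npz'));w=cloud(c);hsv=cv2.cvtColor(c['color'],cv2.COLOR_RGB2HSV);z=w[...,2]
t=robot.read_state()['ee_pos'];print(t)
a=np.radians(BY);ex=np.array([np.cos(a),np.sin(a)]);ey=np.array([-ex[1],ex[0]])
m=(cv2.inRange(hsv,(5,90,40),(28,255,255))>0)&(np.hypot(w[...,0]-t[0],w[...,1]-t[1])<.025)&(z>.19)
q=w[m];d=(q[:,:2]-t[:2])*1e3
top=q[:,2]>.262
print(len(q),'cap z',np.median(q[top,2]),'x',np.percentile(d[top]@ex,[1,99]),'y',np.percentile(d[top]@ey,[1,99]),np.round(cv2.minAreaRect(q[top][:,:2].astype('f4'))[1:][1],2))
for lo in range(-14,14):
    k=(d@ey>=lo)&(d@ey<lo+1)
    if k.any(): print(lo,k.sum(),(np.percentile(q[k,2],[2,50,98])*1e3).round(1))
y=(cv2.inRange(hsv,(22,150,60),(33,255,255))>0)&(z>.04)&(z<.065);b=w[y]
print('beam x in bench',len(b),np.median((b[:,:2]-B0)@ex)*1e3)
y=(cv2.inRange(hsv,(22,120,40),(33,255,255))>0)&(z>.003)&(z<.015);b=(w[y][:,:2]-B0)*1e3
print('cross',len(b),np.median(b@ex),np.percentile(b@ey,[5,50,95]))
```

```text
[0.5666469  0.24446658 0.24002193]
3864 cap z 0.27152962905592404 x [-7.75249899 22.25297452] y [-17.84990718   7.1564565 ] 11.17
-14 108 [281.1 289.9 297.9]
-13 145 [238.2 286.7 298.9]
-12 1112 [221.6 249.1 268.2]
-11 138 [226.  265.1 276.4]
-10 89 [245.8 265.8 272.6]
-9 580 [224.9 266.2 272.2]
-8 329 [223.2 266.8 272.7]
-7 88 [263.3 271.9 274.4]
-6 96 [270.5 271.9 273.2]
-5 89 [270.7 271.7 273.2]
-4 82 [270.8 271.7 273.3]
-3 91 [270.6 271.8 273. ]
-2 109 [270.4 271.9 274.5]
-1 83 [270.6 271.9 274. ]
0 84 [270.4 271.7 273.7]
1 98 [270.4 271.7 273.2]
2 86 [270.6 271.8 272.7]
3 85 [270.8 271.8 272.7]
4 81 [270.7 271.8 273.9]
5 90 [270.2 271.7 272.8]
6 73 [270.9 271.7 276.4]
7 32 [270.5 271.4 281.7]
8 3 [277.4 285.9 286.4]
9 1 [265.1 265.1 265.1]
10 1 [288.3 288.3 288.3]
11 1 [288. 288. 288.]
beam x in bench 262 -0.21814016657877663
cross 85 2.086755527100137 [ 20.59398754  29.81999223 146.39693176]
```

Run:
```python
from h import *
p=bench(0,30)
print(robot.movel((*p,.0487),vel=.1,guard=8));robot.hold(.6);st()
robot.movel((*p,.0487),vel=.02);robot.hold(.3);st()
c=cap('scene');s=cap('side');q=[proj(c,(*p,.05)),proj(s,(*p,.05))]
o=[cv2.resize(i['color'][int(v)-60:int(v)+60,int(u)-80:int(u)+80],(400,300),interpolation=cv2.INTER_CUBIC) for i,(u,v) in zip((c,s),q)]
cv2.imwrite('pics/m5.png',np.hstack(o)[:,:,::-1])
```

```text
False
t 30.8667 tcp [0.5667 0.2444 0.0487] [180.  -0. -78.] F [-0.6 -0.9 -0.9] w 0.0192 g 40.6
t 31.4167 tcp [0.5667 0.2444 0.0487] [180.  -0. -78.] F [-0.6  0.5 -0.5] w 0.0189 g 40.6
```

View pics/m5.png

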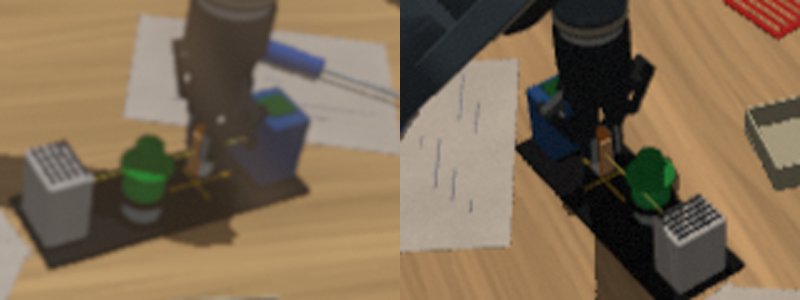

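The spool sits on its shoulder at (147,175) in the scene half. The cuvette hangs over the cross in the beam at (197,150) and touches nothing, so I'm handing in.

```bash
python3 -c "
from h import *
print(robot.sign_off());st()"
```

```text
the job is handed in; nothing more can be done
None
the job is handed in; nothing more can be done
```

The job is handed in at about 31 s: the green spool is home on the spindle and released, and the amber cuvette is gripped on its frosted faces, held upright in the beam over the yellow cross.

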